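Switch off the seed box and open it over the dish

ROBOT

A 6-joint arm with a two-finger parallel gripper is mounted at the origin on the work surface. World frame = base frame: x ahead of the robot, y to its left, z up, the work surface at z = 0. Lengths are in m, angles in degrees, forces in N, time in s.
With the tool pointing down it reaches from about 0.275 to 0.75 m from the base axis. Payload 10.2 kg.
Tool frame: the origin (TCP) lies at the very end of the fingers, on their centre line; the grasp point (between the pads) lies hold_point_z behind it (hold_point_z is the distance from the TCP to the grasp point, in m); z points along the fingers, y is the line along which they close (so a half turn about z gives the same grasp; the last joint's range is limited). The gripper opens to 85 mm and grips with 20 to 120 N. Pads are 22 mm wide; open, the fingers measure 114 mm over their backs; the gripper's body (76 mm by 85 mm) begins 54 mm behind the grasp point. The pads swing forward as they close: fully open they stand 13 mm farther back than shut.
Start: joints at [-78.289, 17.928, 85.812, -0, 76.261, -12.8], TCP at [0.218, -0.478, 0.231] pointing down, gripper open.
Joint ranges: [-168.41, 168.41], [-55.51, 124.54], [10.69, 146.95], [-70.63, 250.63], [1, 178], [-165.06, 165.06]. Speed limits (degrees/s): [136.94, 136.94, 172.46, 180, 180, 180].

INTERFACE

Orientations are given as [roll, pitch, yaw] about the fixed x, y, z axes, in that order (R = Rz(yaw) Ry(pitch) Rx(roll)).
In Python, from rig import * gives the robot as it stands.
- The arm moves only by the tool send_rows, never from a script. Its arguments are lists of equal length, an entry for each row: "xyz": the shift along the tool's x, y, z in m, a list of three; "rotation": the turn, a rotation vector about the tool's x, y, z in rad, a list of three; "fingers": the closure, from -1 (fully open) to 1 (shut), so that 0 is half open. A call has 1 to 5 rows; each row shifts and turns the commanded pose from where the row before left it, along the tool's axes as they then stand; what a row does not reach is not made up. A row lasts 1/12 s, in which the tool goes at most 41.7 mm and 7.16 degrees, less where a joint would pass 70% of its speed; a pose out of reach is approached as far as the arm can. A call with a gripper value outside its range is refused whole. The fingers move at their own pace and stop on an object; "grip_force" is the grip in N (left out, the last holds). Time passes only in rows, so rows that do not move let the fingers close. It gives the time, the measured TCP pose, the force, the opening and the grip force at its end, in the units of the state.
- state(): the state, without advancing time (a new reading comes with each control period).
- get_image(name): name is "scene" or "top" or "wrist"; returns a dict with "img" (480x640x3 uint8, red, green, blue), "range_z" (480x640 float32, m along the optical axis (not along the pixel's ray), 0 where there is no reading), "camera_matrix" (3x3 intrinsics, pixels), "R" (3x3) and "t" (3): a world point X has camera coordinates R X + t; the wrist camera has in their place "hand_eye" (4x4, takes a point from camera to tool coordinates, whose origin is the TCP and whose axes are the flange's). Camera axes: x right, y down, z forward; pixel columns grow to the right and rows downward; lengths in m; the calibration is good to about 2 mm. The wrist camera is an equidistant fisheye: a pixel r from the principal point sees the ray r / f radians off the axis. A picture is of the moment at which its call begins: read the wrist's pose just before it.
- close_job(): hands the job in; it is judged then, once.
Trained networks look in a picture, given as the dict that the camera call returned (one of the last four; its "shot" number tells which), for a name from the list of things; names that differ only in an ending like _2 or _b are one class to them, and where a whole thing is asked for, a point or a joint stands for the part that bears it (a point fixed in the world has none). Each returns a list of dicts, best first, with "confidence" (0 to 1); they miss things now and then, are a little off and sometimes report something else, mostly with a low value. They report only what shows in the picture. A call takes as long as a camera call.
- regions_of(picture, thing): "pixels" (480x640 bool, what is visible of it) and "bbox" ([centre column, centre row, width, height] in pixels, round what is visible of it).
The state is a dict: "time_s": time; "joints": joint angles; "qvel": joint speeds; "joint_efforts": joint torques, N m; "tool_pos": TCP position; "tcp_rot": TCP orientation; "ft_force": force on the tool from outside, world axes, zero at the start; "wrist_torque": the same for the moment, N m; "width": opening from 0.0 (shut) to 1.0 (fully open); "gripper_force": force on a finger pad.
Only numpy, scipy, OpenCV 4.12 (cv2) and the standard library are available. Lean on these libraries where they do the work, as an engineer would, in place of code of your own. Each camera call takes 0.05 s, during which the arm holds its last target. There are 200 camera calls.

TASK

The germination test is finished: turn the heat knob on the seed box's sloping front panel anticlockwise all the way to its stop at OFF, and only then slide the clear lid above the green-lidded dish past its neighbour as far as it goes, so that the dish lies uncovered. Leave the other lid shut and the dish where it is, and do not disturb the bottles, the jar and the petri dishes beside the box.

Things in the scene. Friction and masses are not known exactly. Their poses are not given: they have to be found in the camera images.
- seedbox: White germination box, fixed, 400 x 400 mm. Origin on the table under its middle; x from panel to back, y to the left bay, z up; yaw within 0.2 rad. Chamber x -0.06 to 0.20, walls 140 high (front and back 156), floor at 61, left bay y > 0, right bay y < 0. Before it (x -0.20 to -0.06) the panel slopes 35 degrees, 42 high in front, 140 at the chamber; heat knob in its middle.
- heat_knob (a joint): rad. 0 = OFF, the anticlockwise end stop (pointer to the lower left, at the large white mark); grows clockwise as seen by someone looking at the panel, up to 4.71. Starts between 1.3 and 2.7. Friction 0.04 N m holds it where it is left, no spring.
- heat_knob_grip (a point): Grip point of the black knob, on its axis, 37 mm out from the panel. z: the axis, out of the panel (35 degrees from vertical, towards the box's front). x: along the grip bar to its white pointer; turns with the knob. Bar 50 mm long, 14 thick; it ends 9 mm beyond this point, and a disc of 26 mm radius begins 23 mm under it.
- lid_left (a joint): m. 0 = shut (start), grows as the lid slides to the right (seedbox -y), stop at 0.125. Stays where left; slides at about 1.5 N. Clear sheet with aluminium edge, 6 mm thick, 232 (seedbox x) by 196 (y), on the upper track: top face 150 mm above the table, passes over its neighbour. Shut, it covers the left bay.
- lid_right (a joint): m. 0 = shut (start), grows as the lid slides to the left (seedbox +y), stop at 0.125. Stays where left; slides at about 1.5 N. Clear sheet with aluminium edge, 6 mm thick, 232 (seedbox x) by 196 (y), on the lower track: top face 140 mm above the table, passes under its neighbour. Shut, it covers the right bay.
- lid_left_handle (a point): On the blue handle bar of the left (upper) lid: mid length and thickness, 25 mm above the lid face, 175 mm above the table. The bar is 70 mm long (seedbox x), 12 thick (y), 36 high; pinch it from above across its thickness. Shut: at x 0.020, y +0.173 m in the seedbox frame; moves with the lid; axes as the seedbox. Lid open: 35 mm left between bar and neighbour's edge.
- lid_right_handle (a point): On the blue handle bar of the right (lower) lid: mid length and thickness, 25 mm above the lid face, 165 mm above the table. The bar is 70 mm long (seedbox x), 12 thick (y), 36 high; pinch it from above across its thickness. Shut: at x 0.020, y -0.173 m in the seedbox frame; moves with the lid; axes as the seedbox. Lid open: 35 mm left between bar and neighbour's edge.
- dish: Round sample dish, 90 mm across and 26 high, white with a green lid, standing on the floor of the left or the right bay, visible through the clear lid. Origin: middle of its underside. Loose, 0.15 kg.
- block: Grey square humidity block, 60 by 60 by 30 mm, steel disc on top, in the other bay. Origin: middle of its underside. Loose.
- spray_green: Green spray bottle, 68 mm across, 177 high, beside the box's left wall. Origin: middle of its underside.
- spray_red: Red spray bottle, 68 mm across, 177 high, beside the box's right wall. Origin: middle of its underside.
- petri_stack: Stack of three petri dishes, 90 mm across, 44 high, left of the control panel. Origin: middle of its underside.
- jar: Jar with green cap, 60 mm across, 75 high, right of the control panel. Origin: middle of its underside.

How it is judged (in metres and radians):
On the way, in this order (a step that is already met when the one before it is completed fails the run):
1. the heat knob stands at its OFF stop while both lids are still shut (value of joint heat_knob below 0.07 rad and value of joint each of lid_left, lid_right below 0.02 m), for 0.2 s.
2. the lid over the dish is slid fully open past its neighbour (((y of dish in the frame of seedbox above 0 m and value of joint lid_left above 0.113 m and value of joint lid_right below 0.02 m) or (y of dish in the frame of seedbox below 0 m and value of joint lid_right above 0.113 m and value of joint lid_left below 0.02 m))), for 0.2 s.
At the end, for the whole second after the job is handed in: The heat knob is within 0.07 rad of its OFF stop; the lid of the bay that holds the dish is open by at least 113 of its 125 mm, the other lid by less than 20 mm; both at rest (value of joint heat_knob below 0.07 rad and ((y of dish in the frame of seedbox above 0 m and value of joint lid_left above 0.113 m and value of joint lid_right below 0.02 m) or (y of dish in the frame of seedbox below 0 m and value of joint lid_right above 0.113 m and value of joint lid_left below 0.02 m)) and velocity of joint lid_left between -0.01 and 0.01 m/s and velocity of joint lid_right between -0.01 and 0.01 m/s); the robot touches nothing.
It fails at once if a lid is slid more than 20 mm before the knob is off (value of joint heat_knob above 0.12 rad and value of joint any of lid_left, lid_right above 0.02 m).
It fails at once if the dish in the box is shifted more than 20 mm (distance of dish from where it was at the start of the episode above 0.02 m).
It fails at once if a bottle, the jar or the petri dishes shifted more than 30 mm or tipped (distance of any of spray_green, spray_red, petri_stack, jar from where it was at the start of the episode above 0.03 m or angle between any of spray_green, spray_red, petri_stack, jar's own z axis and vertical above 0.4 rad).
It also fails if it takes over 61 s, if anything falls off the work surface, if the arm or the gripper's body presses on something with over 40 N, if the wrist force passes 120 N, or if a joint passes its speed limit or range.

## Working session

There is one attempt and no reset: what is moved stays moved. The work goes in short steps, Python scripts to look and compute and a tool call to move; the robot and the scene stay as the last step left them, time stands still between calls to the robot, and variables do not carry over. Pictures are saved under pics/ and viewed, at most 10 in all, crops included, and the job is handed in when it is done.

Besides the shell and the picture viewer there is one more tool, called as name(argument=value, ...), one argument or row to a line, values as JSON. send_rows: Moves the arm, as the interface text tells. Its arguments: {"type":"object","properties":{"xyz":{"type":"array"},"rotation":{"type":"array"},"fingers":{"type":"array"},"grip_force":{"type":"number"}},"required":["xyz","rotation","fingers"]}

```bash
mkdir -p pics; cat > h.py <<'E'
from rig import *
import numpy as np, cv2
from scipy.spatial.transform import Rotation as Ro
def world(p, mask=None):
    z=p["range_z"]; K=p["camera_matrix"]; v,u=np.mgrid[:480,:640]
    c=np.stack([(u-K[0,2])/K[0,0]*z,(v-K[1,2])/K[1,1]*z,z],-1)
    return (c-p["t"])@p["R"]   # R^T (c-t)
def save(p,n): cv2.imwrite("pics/"+n,cv2.cvtColor(p["img"],cv2.COLOR_RGB2BGR))
E
python3 - <<'E'
from h import *
print(state())
for n in ("top","scene"):
    p=get_image(n); save(p,n+".png"); W=world(p); print(n,p["camera_matrix"].tolist(),p["R"].tolist(),p["t"])
    for th in ("seedbox","heat_knob","lid_left_handle","lid_right_handle","dish","block","spray_green","spray_red","petri_stack","jar"):
        for r in regions_of(p,th)[:2]:
            m=r["pixels"]&(p["range_z"]>0)
            if m.sum(): q=W[m]; print(th,round(r["confidence"],2),np.round(r["bbox"]),np.median(q,0).round(3),q.min(0).round(3),q.max(0).round(3))
E
```

```text
{'time_s': 0.0, 'joints': array([-7.82897777e+01,  1.79604518e+01,  8.58564587e+01,  1.16466693e-03,
        7.62605912e+01, -1.28012220e+01]), 'qvel': array([-0.0858074 ,  0.05053067, -0.02322435, -0.08830904, -0.06448879,
        0.0125454 ]), 'joint_efforts': array([-5.13422196e-05, -4.12265646e+01, -2.59742850e+01, -1.74064708e-04,
        4.13921691e-03,  1.48976532e-06]), 'tool_pos': array([ 0.21773552, -0.47742271,  0.23070999]), 'tcp_rot': array([-1.79924675e+02, -1.82748388e-02,  2.45111549e+01]), 'ft_force': array([-0.00998395,  0.11180337,  0.40913683]), 'wrist_torque': array([-0.00923119, -0.00118464, -0.02470471]), 'gripper_force': 0.0, 'width': 1.0028419452121475}
top [[532.7515283711973, 0.0, 306.8276254890511], [0.0, 532.7515283711973, 243.03520877731697], [0.0, 0.0, 1.0]] [[-0.00288536005779405, -0.9999697314063521, 0.007225715773883482], [-0.9850887500335516, 0.0015992754580489096, -0.1720395212599251], [0.1720227579556607, -0.007614367282798017, -0.9850635472679976]] [0.03592289 0.58234965 1.15723128]
seedbox 0.95 [309. 233. 203. 204.] [0.586 0.033 0.14 ] [ 0.372 -
[... 1717 characters left out ...]
. 268. 136.  86.] [0.68  0.128 0.15 ] [0.546 0.008 0.143] [0.796 0.228 0.188]
lid_left_handle 0.88 [311. 268. 134.  82.] [0.68  0.128 0.15 ] [0.545 0.009 0.059] [0.802 0.228 0.188]
lid_right_handle 0.67 [262. 227. 109.  67.] [ 0.647 -0.077  0.14 ] [ 0.525 -0.177  0.134] [0.774 0.031 0.178]
spray_green 0.76 [366. 341.  45.  82.] [0.721 0.335 0.1  ] [ 0.546  0.229 -0.003] [0.743 0.358 0.18 ]
spray_red 0.97 [225. 204.  28.  38.] [ 0.651 -0.269  0.129] [ 0.462 -0.585 -0.003] [ 0.683 -0.176  0.18 ]
petri_stack 0.65 [433. 312.  45.  43.] [0.488 0.334 0.043] [ 0.403  0.252 -0.002] [0.519 0.371 0.049]
jar 0.78 [308. 199.  20.  16.] [ 0.388 -0.205  0.072] [ 0.358 -0.24   0.039] [ 0.411 -0.184  0.079]
```

```bash
cat > a.py <<'E'
from h import *
p=get_image("top"); W=world(p); z=W[...,2]; hsv=cv2.cvtColor(p["img"],cv2.COLOR_RGB2HSV)
ok=p["range_z"]>0
blue=(abs(hsv[...,0].astype(int)-110)<15)&(hsv[...,1]>100)&ok&(z>.15)&(W[...,0]>.5)
n,l,s,c=cv2.connectedComponentsWithStats(blue.astype(np.uint8))
C=[]
for i in range(1,n):
    if s[i,4]>15:
        q=W[l==i]; q=q[q[:,2]>q[:,2].max()-.012]; m=(q.min(0)+q.max(0))/2; print(s[i],m.round(4),q.mean(0).round(4),q.min(0).round(3),q.max(0).round(3)); C.append(q.mean(0))
# box from high plane outline
q=W[ok&(z>.1345)&(z<.16)&(W[...,0]>.4)&(abs(W[...,1]-.02)<.28)][:,:2].astype(np.float32)
print("chamber rect",cv2.minAreaRect(q))
# panel plane
r=W[ok&(z>.05)&(z<.132)&(W[...,0]>.36)&(W[...,0]<.56)&(abs(W[...,1]-.04)<.17)]
best=None;rng=np.random.default_rng(0)
for _ in range(500):
    a=r[rng.choice(len(r),3,False)]; nn=np.cross(a[1]-a[0],a[2]-a[0]); nn/=np.linalg.norm(nn)+1e-12
    k=abs((r-a[0])@nn)<.003
    if best is None or k.sum()>best.sum(): best=k
g=r[best]; m=g.mean(0); nn=np.linalg.svd(g-m)[2][2]; nn*=np.sign(nn[2]); print("panel",nn,np.degrees(np.arccos(nn[2])),"yaw",np.degrees(np.arctan2(-nn[1],-nn[0])),best.mean(),m)
crop=p["img"][120:345,190:430]; cv2.imwrite("pics/topc.png",cv2.cvtColor(cv2.resize(crop,None,fx=2.6,fy=2.6,interpolation=cv2.INTER_CUBIC),cv2.COLOR_RGB2BGR))
c=p["img"][280:320,280:320]; cv2.imwrite("pics/kn.png",cv2.cvtColor(cv2.resize(c,None,fx=10,fy=10,interpolation=cv2.INTER_CUBIC),cv2.COLOR_RGB2BGR))
E
python3 a.py
```

```text
[220 192  12  36 283] [0.6313 0.2029 0.1841] [0.6301 0.2025 0.1847] [0.597 0.194 0.178] [0.666 0.212 0.19 ]
[387 211  10  36 246] [ 0.5923 -0.1397  0.1741] [ 0.5917 -0.1397  0.1748] [ 0.558 -0.148  0.168] [ 0.627 -0.131  0.18 ]
chamber rect ((0.7530430555343628, 0.004414945840835571), (0.6074423789978027, 0.5009058117866516), 4.894766807556152)
panel [-0.56733491  0.06150677  0.82118695] 34.79621049427763 yaw -6.187470233520367 0.807564698075647 [0.46451601 0.03771052 0.09307449]
```

View pics/topc.png

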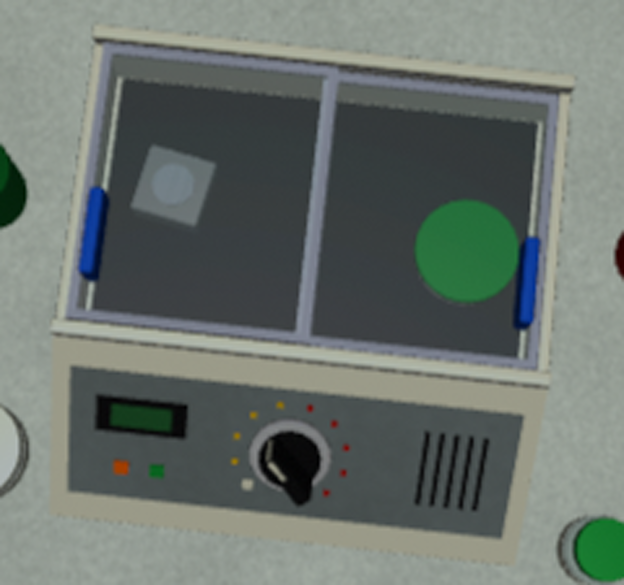

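View pics/kn.png

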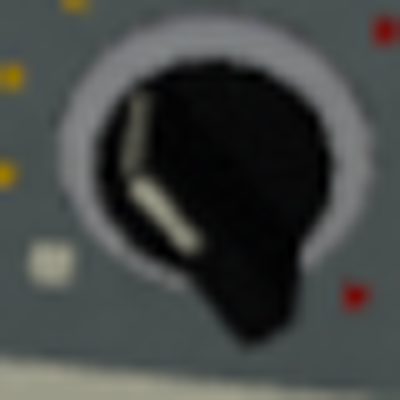

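Right bay: green dish at crop (467,250); left bay: grey block at (173,185). The dish sits under the right (lower) lid. The knob pointer points to the upper left, about 1.6 rad from OFF. Both handles are found at the expected heights.

```bash
cat >> h.py <<'E'
psi=np.radians(-6.4); B=Ro.from_euler('z',psi).as_matrix(); O=np.array([.5916,.0336,0])
def bx(x,y,z): return O+B@np.array([x,y,z])
s35,c35=np.sin(np.radians(35)),np.cos(np.radians(35))
Xp,Yp,N=B@[c35,0,s35],B@[0,1,0],B@[-s35,0,c35]
G=bx(-.13,0,.091)+.037*N
def Rk(a): # tool into the panel, x along pointer angle a (deg ccw from up)
    a=np.radians(a); x=np.cos(a)*Xp+np.sin(a)*Yp; return np.stack([x,np.cross(-N,x),-N],1)
def cur():
    s=state(); return np.array(s["tool_pos"]),Ro.from_euler('xyz',s["tcp_rot"],degrees=True).as_matrix(),s
def plan(P,R):
    p,C,s=cur(); d=C.T@(P-p); v=Ro.from_matrix(C.T@R).as_rotvec()
    print("shift",d.round(4),np.linalg.norm(d).round(3),"rot",v.round(4),np.degrees(np.linalg.norm(v)).round(2),"| after-rot shift",(R.T@(P-p)).round(4))
E
python3 - <<'E'
from h import *
import rig
print([k for k in dir(rig) if not k.startswith('_')], getattr(rig,'hold_point_z',None))
p=get_image("top"); W=world(p); ok=p["range_z"]>0
q=(W-G); h=q@N; u=q@Xp; v=q@Yp; print("G",G)
m=ok&(np.hypot(u,v)<.035)&(h>0.002)&(h<.02); print("bar top",m.sum(),np.median(h[m]),u[m].mean(),v[m].mean())
a=np.stack([u[m],v[m]],1); w,V=np.linalg.eigh(np.cov(a.T)); print("axis",np.degrees(np.arctan2(V[1,1],V[0,1])),np.sqrt(w))
g=p["img"].mean(2); mw=m&(g>90); print("white",mw.sum(),u[mw].mean(),v[mw].mean())
plan(G+.13*N,Rk(40))
E
```

```text
['MotionError', 'close_job', 'get_image', 'hold_point_z', 'regions_of', 'state'] 0.0187
G [0.4413201  0.05045659 0.12130863]
bar top 153 0.007568313077699275 0.003073094257996253 0.00012803993326864708
axis -138.94705720869067 [0.00406726 0.0146934 ]
white 16 0.011446271989839843 0.00912957114973034
shift [ 0.3585 -0.4262  0.0035] 0.557 rot [-0.3546  0.4981 -0.1537] 36.12 | after-rot shift [ 0.4075 -0.3758  0.0538]
```

send_rows(
  xyz=[
    [0.0256,-0.0304,0],
    [0.0256,-0.0304,0],
    [0.0256,-0.0304,0],
    [0.0256,-0.0304,0],
    [0.0256,-0.0304,0],
  ],
  rotation=[
    [0,0,0],
    [0,0,0],
    [0,0,0],
    [0,0,0],
    [0,0,0],
  ],
  fingers=[-1,-1,-1,-1,-1],
)

```text
time_s: 1.62
tool_pos: [0.2712, -0.2845, 0.2312]
tcp_rot: [180.0, -0.0, 24.5]
ft_force: [1.2, -0.4, 0.4]
width: 0.998
gripper_force: 0.0
```

send_rows(
  xyz=[
    [0.0256,-0.0304,0],
    [0.0256,-0.0304,0],
    [0.0256,-0.0304,0],
    [0.0256,-0.0304,0],
    [0.0256,-0.0304,0],
  ],
  rotation=[
    [0,0,0],
    [0,0,0],
    [0,0,0],
    [0,0,0],
    [0,0,0],
  ],
  fingers=[-1,-1,-1,-1,-1],
)

```text
time_s: 2.03
tool_pos: [0.3246, -0.0931, 0.2316]
tcp_rot: [179.9, -0.0, 24.5]
ft_force: [1.1, -1.3, -0.5]
width: 0.996
gripper_force: 0.0
```

send_rows(
  xyz=[
    [0.0256,-0.0304,0],
    [0.0256,-0.0304,0],
    [0.0256,-0.0304,0],
    [0.0256,-0.0304,0],
    [0,0,0],
  ],
  rotation=[
    [0,0,0],
    [0,0,0],
    [0,0,0],
    [0,0,0],
    [0,0,0],
  ],
  fingers=[-1,-1,-1,-1,-1],
)

```text
time_s: 2.45
tool_pos: [0.3676, 0.064, 0.2315]
tcp_rot: [-179.9, -0.1, 25.0]
ft_force: [-0.1, 0.1, -0.6]
width: 0.998
gripper_force: 0.0
```

send_rows(
  xyz=[
    [0,0,0],
    [0,0,0],
    [0,0,0],
    [0,0,0],
    [0,0,0],
  ],
  rotation=[
    [-0.06,0.083,-0.026],
    [-0.06,0.083,-0.026],
    [-0.06,0.083,-0.026],
    [-0.06,0.083,-0.026],
    [-0.06,0.083,-0.026],
  ],
  fingers=[-1,-1,-1,-1,-1],
)

```text
time_s: 2.87
tool_pos: [0.3673, 0.0581, 0.2318]
tcp_rot: [160.0, -22.3, 36.2]
ft_force: [0.4, -0.2, -0.4]
width: 0.997
gripper_force: 0.0
```

send_rows(
  xyz=[
    [0,0,0],
    [0,0,0],
    [0,0,0],
  ],
  rotation=[
    [-0.06,0.083,-0.026],
    [0,0,0],
    [0,0,0],
  ],
  fingers=[-1,-1,-1],
)

```text
time_s: 3.12
tool_pos: [0.367, 0.058, 0.2315]
tcp_rot: [155.5, -25.9, 39.4]
ft_force: [0.6, -1.6, 0.4]
width: 0.998
gripper_force: 0.0
```

```bash
python3 - <<'E'
from h import *
s=state(); print(s["joints"].round(1)); plan(G+.13*N,Rk(41)); plan(G-.013*N,Rk(41))
p=get_image("wrist"); save(p,"w1.png"); print(p["camera_matrix"].tolist(),p["hand_eye"].round(4).tolist())
P,C,_=cur(); H=p["hand_eye"]; K=p["camera_matrix"]
# project expected points
def proj(X):
    c=np.linalg.inv(H)@np.r_[C.T@(X-P),1]; r=np.hypot(c[0],c[1]); t=np.arctan2(r,c[2]); return (K[0,2]+K[0,0]*t*c[0]/r, K[1,2]+K[1,1]*t*c[1]/r)
for X in (G+.009*N,G+.009*N+.025*Rk(41)[:,0],G+.009*N-.025*Rk(41)[:,0]): print(np.round(proj(X)))
E
```

```text
[-11.  -21.2 130.8   4.2  35.5  42.7]
shift [-0.001  -0.0019  0.0031] 0.004 rot [ 0.0038  0.0017 -0.0152] 0.9 | after-rot shift [-0.001  -0.0019  0.0031]
shift [-0.0008 -0.0024  0.1461] 0.146 rot [ 0.0038  0.0017 -0.0152] 0.9 | after-rot shift [-0.001  -0.0019  0.1461]
[[371.64829954431775, 0.0, 320.64270800434014], [0.0, 371.64829954431775, 237.19568647745768], [0.0, 0.0, 1.0]] [[0.0004, -0.964, -0.2661, 0.0673], [1.0, 0.0004, 0.0001, -0.0002], [0.0, -0.2661, 0.964, -0.1421], [0.0, 0.0, 0.0, 1.0]]
[317. 231.]
[316. 198.]
[317. 263.]
```

View pics/w1.png

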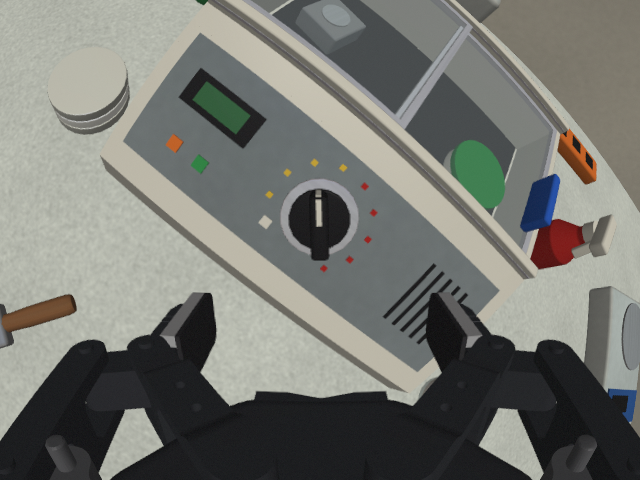

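The wrist view shows the bar from (319,190) to (320,260), within 3–5 px of the prediction. I go in with a small correction and grip.

send_rows(
  xyz=[
    [0.002,-0.001,0.03],
    [0,0,0.03],
    [0,0,0.03],
    [0,0,0.025],
    [0,0,0.015],
  ],
  rotation=[
    [0.004,0.002,-0.01],
    [0,0,0],
    [0,0,0],
    [0,0,0],
    [0,0,0],
  ],
  fingers=[-1,-1,-1,-1,-1],
)

```text
time_s: 3.58
tool_pos: [0.4442, 0.0516, 0.1232]
tcp_rot: [155.6, -25.7, 40.0]
ft_force: [-0.8, -0.2, 0.8]
width: 1.002
gripper_force: 0.0
```

send_rows(
  xyz=[
    [0,0,0.015],
    [0,0,0],
    [0,0,0],
    [0,0,0],
    [0,0,0],
  ],
  rotation=[
    [0,0,0],
    [0,0,0],
    [0,0,0],
    [0,0,0],
    [0,0,0],
  ],
  fingers=[-1,-1,1,1,1],
  grip_force=30,
)

```text
time_s: 4.0
tool_pos: [0.4515, 0.051, 0.1141]
tcp_rot: [155.3, -25.9, 40.2]
ft_force: [-0.2, 0.1, -0.5]
width: 0.604
gripper_force: 0.0
```

send_rows(
  xyz=[
    [0,0,0],
    [0,0,0],
    [0,0,0],
    [0,0,0],
    [0,0,0],
  ],
  rotation=[
    [0,0,0],
    [0,0,0],
    [0,0,0],
    [0,0,0],
    [0,0,0],
  ],
  fingers=[1,1,1,1,1],
)

```text
time_s: 4.42
tool_pos: [0.4511, 0.051, 0.1137]
tcp_rot: [155.3, -25.9, 40.2]
ft_force: [-5.1, 0.7, 7.3]
width: 0.155
gripper_force: 35.0
```

```bash
python3 - <<'E'
from h import *
p,C,s=cur(); print(s["joints"].round(1),s["wrist_torque"],s["ft_force"]); plan(G-.013*N,Rk(41))
E
```

```text
[ -9.4   5.9 130.7  12.4   8.5  34.5] [ 0.08896333  0.30804049 -0.04182729] [-5.1025765   0.67866394  7.31590246]
shift [-0.0038 -0.0011  0.0012] 0.004 rot [ 0.0009 -0.0028 -0.0039] 0.28 | after-rot shift [-0.0038 -0.0011  0.0012]
```

send_rows(
  xyz=[
    [0,0,-0.001],
    [0,0,0],
    [0,0,0],
    [0,0,0],
    [0,0,0],
  ],
  rotation=[
    [0,0,-0.05],
    [0,0,-0.1],
    [0,0,-0.1],
    [0,0,-0.1],
    [0,0,0],
  ],
  fingers=[1,1,1,1,1],
  grip_force=25,
)

```text
time_s: 4.83
tool_pos: [0.4501, 0.0516, 0.1134]
tcp_rot: [148.5, -16.1, 59.4]
ft_force: [9.0, 8.3, -10.8]
width: 0.156
gripper_force: 31.6
```

```bash
python3 - <<'E'
from h import *
p,C,s=cur(); print(s["joints"].round(1),C.T@s["wrist_torque"],C.T@s["ft_force"],s["width"]); plan(G-.013*N,Rk(135))
E
```

```text
[ -9.4   5.8 130.7  12.2   8.7  14.3] [0.92974255 1.32011132 0.02605542] [ 8.23392727 -4.14791364 13.49496448] 0.1557163965342404
shift [-0.0031 -0.0012  0.0016] 0.004 rot [ 0.     -0.0022 -1.289 ] 73.85 | after-rot shift [ 0.0003 -0.0033  0.0016]
```

send_rows(
  xyz=[
    [0.0005,-0.0005,0.0007],
    [0,0,0],
    [0,0,0],
    [0,0,0],
    [0,0,0],
  ],
  rotation=[
    [0,0,-0.11],
    [0,0,-0.11],
    [0,0,-0.11],
    [0,0,-0.11],
    [0,0,-0.11],
  ],
  fingers=[1,1,1,1,1],
)

```text
time_s: 5.25
tool_pos: [0.4489, 0.0524, 0.1123]
tcp_rot: [145.2, 1.4, 85.9]
ft_force: [-13.4, 2.8, 6.2]
width: 0.153
gripper_force: 35.4
```

```bash
python3 - <<'E'
from h import *
p,C,s=cur(); print(s["joints"].round(1),C.T@s["wrist_torque"],C.T@s["ft_force"],s["width"]); plan(G-.013*N,Rk(135))
E
```

```text
[ -9.3   5.9 130.9  11.9   8.7 -16.8] [1.59914073 0.23713239 0.08293122] [  1.68191268  -7.60748527 -12.89686769] 0.15295101663866362
shift [-0.0028 -0.0009  0.0014] 0.003 rot [-0.0019 -0.0033 -0.7388] 42.33 | after-rot shift [-0.0014 -0.0026  0.0014]
```

send_rows(
  xyz=[
    [0,-0.0005,-0.0005],
    [0,0,0],
    [0,0,0],
    [0,0,0],
    [0,0,0],
  ],
  rotation=[
    [0,0,-0.11],
    [0,0,-0.11],
    [0,0,-0.11],
    [0,0,-0.11],
    [0,0,-0.11],
  ],
  fingers=[1,1,1,1,1],
)

```text
time_s: 5.67
tool_pos: [0.4474, 0.0522, 0.1113]
tcp_rot: [150.2, 18.5, 112.8]
ft_force: [-12.5, -6.1, -2.2]
width: 0.155
gripper_force: 34.3
```

send_rows(
  xyz=[
    [0,0,0],
    [0,0,0],
    [0,0,0],
    [0,0,0],
  ],
  rotation=[
    [0,0,-0.08],
    [0,0,-0.05],
    [0,0,-0.02],
    [0,0,0],
  ],
  fingers=[1,1,1,1],
)

```text
time_s: 6.0
tool_pos: [0.447, 0.0519, 0.111]
tcp_rot: [153.0, 22.5, 120.6]
ft_force: [-14.0, -8.1, -1.4]
width: 0.153
gripper_force: 34.5
```

```bash
python3 - <<'E'
from h import *
p,C,s=cur(); print(s["joints"].round(1),C.T@s["wrist_torque"],C.T@s["ft_force"],s["width"]); plan(G-.013*N,Rk(135))
E
```

```text
[ -9.4   5.8 131.1  11.8   8.7 -56.7] [2.79682262 0.20024514 0.03292646] [  0.73580199 -15.00113984  -6.23103158] 0.15296940113991683
shift [-0.0025 -0.0004  0.0014] 0.003 rot [-0.0038 -0.0056 -0.0437] 2.53 | after-rot shift [-0.0025 -0.0005  0.0014]
```

send_rows(
  xyz=[
    [0,-0.001,0],
    [0,0,0],
    [0,0,0],
    [0,0,0],
  ],
  rotation=[
    [0,0,-0.03],
    [0,0,-0.03],
    [0,0,0],
    [0,0,0],
  ],
  fingers=[1,1,1,1],
)

```text
time_s: 6.33
tool_pos: [0.4469, 0.0517, 0.111]
tcp_rot: [154.2, 24.0, 123.8]
ft_force: [-9.0, -0.4, -2.2]
width: 0.15
gripper_force: 34.8
```

```bash
python3 - <<'E'
from h import *
p,C,s=cur(); print(s["joints"].round(2),C.T@s["wrist_torque"],C.T@s["ft_force"],s["width"]); plan(G-.013*N,Rk(135))
E
```

```text
[ -9.49   5.79 131.15  12.6    8.63 -60.8 ] [1.49236948 0.97685495 0.49873586] [ 5.21045301 -6.97807046 -3.22902278] 0.14989367878035492
shift [-0.0024 -0.0002  0.0015] 0.003 rot [-0.0024 -0.0054  0.0138] 0.86 | after-rot shift [-0.0024 -0.0002  0.0015]
```

send_rows(
  xyz=[
    [0,0,0],
    [0,0,0],
    [0,0,0],
    [0,0,0],
  ],
  rotation=[
    [0,0,-0.02],
    [0,0,-0.01],
    [0,0,0],
    [0,0,0],
  ],
  fingers=[1,1,1,1],
)

```text
time_s: 6.67
tool_pos: [0.4468, 0.0517, 0.111]
tcp_rot: [154.8, 24.7, 125.4]
ft_force: [-10.6, -0.6, -1.7]
width: 0.159
gripper_force: 44.5
```

```bash
python3 - <<'E'
from h import *
p,C,s=cur(); print(s["joints"].round(2),C.T@s["wrist_torque"],C.T@s["ft_force"],s["width"]); plan(G-.013*N,Rk(135))
E
```

```text
[ -9.49   5.78 131.15  12.65   8.64 -62.46] [1.48761008 1.05180987 1.07314629] [ 5.85447907 -7.73769107 -4.59550242] 0.1592537792372058
shift [-0.0024 -0.0003  0.0015] 0.003 rot [-0.0023 -0.0055  0.0419] 2.42 | after-rot shift [-0.0024 -0.0002  0.0015]
```

send_rows(
  xyz=[
    [0,0,0],
    [0,0,0],
    [0,0,0],
    [0,0,0],
    [0,0,0],
  ],
  rotation=[
    [0,0,0],
    [0,0,0],
    [0,0,0],
    [0,0,0],
    [0,0,0],
  ],
  fingers=[-1,-1,-1,-1,-1],
)

```text
time_s: 7.08
tool_pos: [0.4498, 0.051, 0.1133]
tcp_rot: [154.6, 25.1, 125.5]
ft_force: [-0.9, -0.0, -0.4]
width: 0.853
gripper_force: 0.0
```

send_rows(
  xyz=[
    [0,0,0],
    [0,0,0],
    [0,0,0],
    [0,0,-0.02],
    [0,0,-0.03],
  ],
  rotation=[
    [0,0,0],
    [0,0,0],
    [0,0,0],
    [0,0,0],
    [0,0,0],
  ],
  fingers=[-1,-1,-1,-1,-1],
)

```text
time_s: 7.5
tool_pos: [0.4203, 0.054, 0.1527]
tcp_rot: [154.8, 24.9, 125.5]
ft_force: [-0.1, 0.5, 0.7]
width: 1.0
gripper_force: 0.0
```

send_rows(
  xyz=[
    [0,0,-0.03],
    [0,0,-0.035],
    [0,0,-0.03],
    [0,0,0],
    [0,0,0],
  ],
  rotation=[
    [0,0,0],
    [0,0,0],
    [0,0,0],
    [0,0,0],
    [0,0,0],
  ],
  fingers=[-1,-1,-1,-1,-1],
)

```text
time_s: 7.92
tool_pos: [0.3669, 0.0602, 0.2329]
tcp_rot: [154.4, 25.3, 125.4]
ft_force: [0.4, 0.5, -0.1]
width: 1.001
gripper_force: 0.0
```

```bash
cat > w.py <<'E'
from h import *
import sys
P,C,s=cur(); p=get_image("wrist"); save(p,sys.argv[1]); H=p["hand_eye"]; K=p["camera_matrix"]
print(s["joints"].round(1),s["tool_pos"],s["tcp_rot"])
def proj(X):
    c=np.linalg.inv(H)@np.r_[C.T@(X-P),1]; r=np.hypot(c[0],c[1]); t=np.arctan2(r,c[2]); return (K[0,2]+K[0,0]*t*c[0]/r, K[1,2]+K[1,1]*t*c[1]/r)
for a in (120,128,135,142): print(a,[np.round(proj(G+.009*N+k*Rk(a)[:,0])) for k in (-.025,0,.025)])
E
python3 w.py w2.png
```

```text
[-10.8 -21.4 130.8   4.4  35.4 -54.8] [0.36687519 0.06019896 0.23288895] [154.42393407  25.27116613 125.4017121 ]
120 [array([306., 258.]), array([316., 227.]), array([326., 195.])]
128 [array([311., 259.]), array([316., 227.]), array([322., 194.])]
135 [array([315., 259.]), array([316., 227.]), array([318., 194.])]
142 [array([319., 259.]), array([316., 227.]), array([313., 194.])]
```

View pics/w2.png

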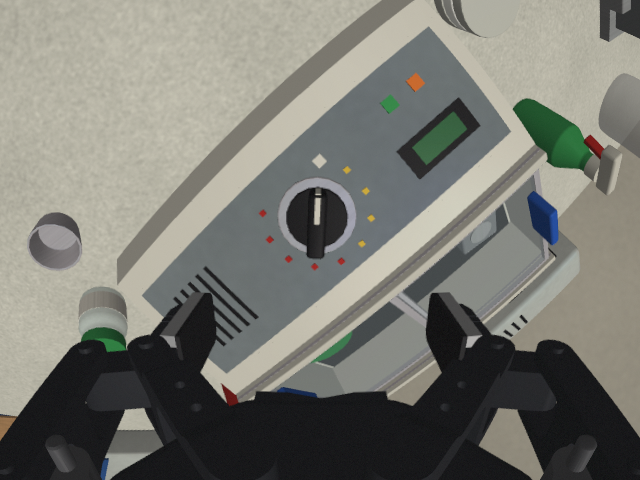

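The pointer, (315,258)→(318,188), aims at the white OFF mark at (319,160), and the stop torque was felt. Next is the right lid's handle.

```bash
cat >> h.py <<'E'
Rh=Ro.from_euler('xyz',[180,0,173.6],degrees=True).as_matrix()
E
python3 - <<'E'
from h import *
print(bx(.02,-.173,.165)); plan(np.array([.5920,-.1400,.25]),Rh)
E
```

```text
[ 0.59219123 -0.14055123  0.165     ]
shift [-0.2738  0.0144  0.1264] 0.302 rot [ 0.2277  0.5846 -0.7159] 54.54 | after-rot shift [-0.2461 -0.1738 -0.0185]
```

send_rows(
  xyz=[
    [0,0,-0.002],
    [0,0,0],
    [0,0,0],
    [0,0,0],
    [0,0,0],
  ],
  rotation=[
    [0.0285,0.073,-0.0895],
    [0.0285,0.073,-0.0895],
    [0.0285,0.073,-0.0895],
    [0.0285,0.073,-0.0895],
    [0.0285,0.073,-0.0895],
  ],
  fingers=[-1,-1,-1,-1,-1],
)

```text
time_s: 8.38
tool_pos: [0.3657, 0.06, 0.2316]
tcp_rot: [173.6, 11.3, 157.7]
ft_force: [-0.4, -0.7, 0.1]
width: 0.998
gripper_force: 0.0
```

send_rows(
  xyz=[
    [0,0,0],
    [0,0,0],
    [0,0,0],
    [0,0,0],
    [0,0,0],
  ],
  rotation=[
    [0.0285,0.073,-0.0895],
    [0.0285,0.073,-0.0895],
    [0.0285,0.073,-0.0895],
    [0,0,0],
    [0,0,0],
  ],
  fingers=[-1,-1,-1,-1,-1],
)

```text
time_s: 8.8
tool_pos: [0.3658, 0.0605, 0.2315]
tcp_rot: [180.0, -0.1, 173.5]
ft_force: [0.1, -1.2, 0.0]
width: 1.0
gripper_force: 0.0
```

```bash
python3 - <<'E'
from h import *
plan(np.array([.5920,-.1400,.25]),Rh)
E
```

```text
shift [-0.2474 -0.1736 -0.0193] 0.303 rot [ 0.0005 -0.0026 -0.0019] 0.19 | after-rot shift [-0.2471 -0.1741 -0.0185]
```

send_rows(
  xyz=[
    [-0.0275,-0.0193,-0.004],
    [-0.0275,-0.0193,-0.004],
    [-0.0275,-0.0193,-0.004],
    [-0.0275,-0.0193,-0.004],
    [-0.0275,-0.0193,-0.0025],
  ],
  rotation=[
    [0,0,0],
    [0,0,0],
    [0,0,0],
    [0,0,0],
    [0,0,0],
  ],
  fingers=[-1,-1,-1,-1,-1],
)

```text
time_s: 9.22
tool_pos: [0.4922, -0.0521, 0.2513]
tcp_rot: [180.0, 0.1, 173.4]
ft_force: [-0.2, 0.8, 1.3]
width: 0.998
gripper_force: 0.0
```

send_rows(
  xyz=[
    [-0.0275,-0.0193,0],
    [-0.0275,-0.0193,0],
    [-0.0275,-0.0193,0],
    [-0.027,-0.0193,0],
    [0,0,0],
  ],
  rotation=[
    [0,0,0],
    [0,0,0],
    [0,0,0],
    [0,0,0],
    [0,0,0],
  ],
  fingers=[-1,-1,-1,-1,-1],
)

```text
time_s: 9.63
tool_pos: [0.5936, -0.1436, 0.249]
tcp_rot: [180.0, -0.0, 173.3]
ft_force: [-1.2, -0.5, -0.7]
width: 0.998
gripper_force: 0.0
```

```bash
cat > w3.py <<'E'
from h import *
plan(np.array([.5920,-.1400,.152]),Rh)
exec(open("w.py").read().replace("for a in","for a in () and"))
c=bx(.02,-.173,.176)
print([np.round(proj(c+B@[k,0,0])) for k in (-.035,0,.035)])
E
python3 w3.py w3.png
```

```text
shift [0.0019 0.0033 0.097 ] 0.097 rot [ 0.0001 -0.0005 -0.0056] 0.32 | after-rot shift [0.002  0.0034 0.097 ]
[ -24.6   28.4   68.    -0.    83.6 -107.9] [ 0.5935868  -0.1435563   0.24899523] [ 1.79997179e+02 -2.69993544e-02  1.73280959e+02]
[array([325., 189.]), array([325., 247.]), array([325., 299.])]
```

View pics/w3.png

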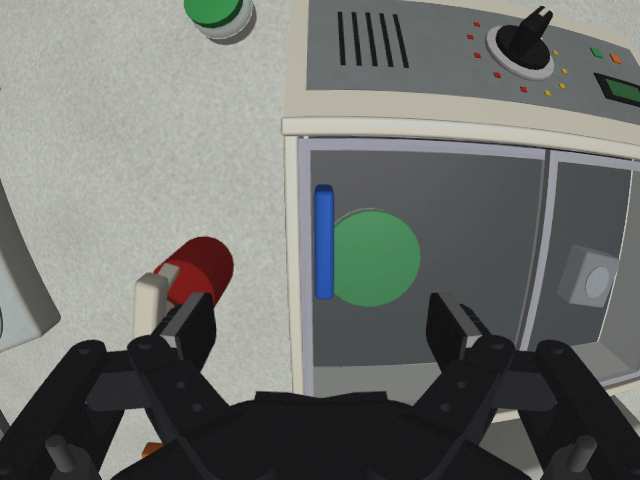

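send_rows(
  xyz=[
    [0.002,0.0034,0.025],
    [0,0,0.03],
    [0,0,0.022],
    [0,0,0.015],
    [0,0,0.005],
  ],
  rotation=[
    [0,0,-0.005],
    [0,0,0],
    [0,0,0],
    [0,0,0],
    [0,0,0],
  ],
  fingers=[-1,-1,-1,-1,-1],
)

```text
time_s: 10.1
tool_pos: [0.5882, -0.1351, 0.1522]
tcp_rot: [179.9, -0.2, 173.8]
ft_force: [0.9, 0.1, 0.2]
width: 1.004
gripper_force: 0.0
```

send_rows(
  xyz=[
    [0,0,0],
    [0,0,0],
    [0,0,0],
    [0,0,0],
    [0,0,0],
  ],
  rotation=[
    [0,0,0],
    [0,0,0],
    [0,0,0],
    [0,0,0],
    [0,0,0],
  ],
  fingers=[-1,1,1,1,1],
)

```text
time_s: 10.52
tool_pos: [0.5902, -0.1363, 0.1556]
tcp_rot: [-180.0, 0.1, 173.9]
ft_force: [-0.0, 0.3, -0.3]
width: 0.453
gripper_force: 0.0
```

send_rows(
  xyz=[
    [0,0,0],
    [0,0,0],
    [0,0,0],
    [0,0,0],
    [0,0,0],
  ],
  rotation=[
    [0,0,0],
    [0,0,0],
    [0,0,0],
    [0,0,0],
    [0,0,0],
  ],
  fingers=[1,1,1,1,1],
)

```text
time_s: 10.93
tool_pos: [0.5901, -0.1364, 0.1552]
tcp_rot: [-180.0, 0.0, 173.9]
ft_force: [-1.6, -1.1, 4.4]
width: 0.134
gripper_force: 28.7
```

```bash
python3 - <<'E'
from h import *
p,C,s=cur(); print(s["joints"].round(1),C.T@s["ft_force"],s["width"],B.T@(p-O)); plan(bx(.02,-.048,.152),Rh)
E
```

```text
[ -24.1   31.6   77.1   -0.    71.3 -107.9] [ 1.4693473  -1.24269854 -4.37178779] 0.13394500232202844 [ 0.0174761  -0.16914443  0.15522993]
shift [-0.0031  0.1211  0.0031] 0.121 rot [-0.0009  0.0004  0.0047] 0.28 | after-rot shift [-0.0025  0.1211  0.0032]
```

send_rows(
  xyz=[
    [0,0.008,0],
    [0,0.015,0],
    [0,0.02,0],
    [0,0.02,0],
    [0,0.02,0],
  ],
  rotation=[
    [0,0,0],
    [0,0,0],
    [0,0,0],
    [0,0,0],
    [0,0,0],
  ],
  fingers=[1,1,1,1,1],
)

```text
time_s: 11.35
tool_pos: [0.5995, -0.0532, 0.1553]
tcp_rot: [-179.9, 0.1, 173.9]
ft_force: [3.7, -2.6, 2.2]
width: 0.133
gripper_force: 28.4
```

send_rows(
  xyz=[
    [0,0.015,0],
    [0,0.012,0],
    [0,0.006,0],
    [0,0,0],
    [0,0,0],
  ],
  rotation=[
    [0,0,0],
    [0,0,0],
    [0,0,0],
    [0,0,0],
    [0,0,0],
  ],
  fingers=[1,1,1,1,1],
)

```text
time_s: 11.77
tool_pos: [0.6032, -0.0201, 0.1553]
tcp_rot: [180.0, 0.1, 173.9]
ft_force: [4.5, 1.2, 3.8]
width: 0.134
gripper_force: 28.7
```

```bash
cat > s.py <<'E'
from h import *
p,C,s=cur(); print(C.T@s["ft_force"],s["width"],B.T@(p-O))
E
python3 s.py
```

```text
[-4.39458786  1.68835521 -3.74128158] 0.13361604479626982 [ 0.01753469 -0.05207337  0.15526426]
```

Travel so far is 117 mm. I nudge on to the stop.

send_rows(
  xyz=[
    [0,0.004,0],
    [0,0.003,0],
    [0,0.002,0],
    [0,0,0],
    [0,0,0],
  ],
  rotation=[
    [0,0,0],
    [0,0,0],
    [0,0,0],
    [0,0,0],
    [0,0,0],
  ],
  fingers=[1,1,1,1,1],
)

```text
time_s: 12.18
tool_pos: [0.6036, -0.0167, 0.1552]
tcp_rot: [-179.5, 0.1, 173.8]
ft_force: [-0.1, -24.9, 4.4]
width: 0.138
gripper_force: 29.1
```

```bash
python3 s.py
```

```text
[ -2.62629513 -24.80871459  -4.15335074] 0.13769297020431803 [ 0.01750273 -0.04865711  0.15524043]
```

send_rows(
  xyz=[
    [0,-0.004,0],
    [0,0,0],
    [0,0,0],
    [0,0,0],
    [0,0,0],
  ],
  rotation=[
    [0,0,0],
    [0,0,0],
    [0,0,0],
    [0,0,0],
    [0,0,0],
  ],
  fingers=[1,1,0.4,0.4,0.4],
)

```text
time_s: 12.6
tool_pos: [0.6023, -0.0156, 0.154]
tcp_rot: [-180.0, -0.1, 173.9]
ft_force: [-0.4, 0.2, -0.4]
width: 0.299
gripper_force: 0.0
```

send_rows(
  xyz=[
    [0,0,0],
    [0,0,-0.01],
    [0,0,-0.025],
    [0,0,-0.035],
    [0,0,-0.035],
  ],
  rotation=[
    [0,0,0],
    [0,0,0],
    [0,0,0],
    [0,0,0],
    [0,0,0],
  ],
  fingers=[0.4,0.4,0.4,0.4,0.4],
)

```text
time_s: 13.02
tool_pos: [0.6024, -0.0156, 0.2614]
tcp_rot: [-180.0, -0.1, 173.9]
ft_force: [1.1, 0.5, 0.7]
width: 0.297
gripper_force: 0.0
```

send_rows(
  xyz=[
    [0.04,0,0],
    [0.04,0,0],
    [0.04,0,0],
    [0.04,0,0],
    [0,0,0],
  ],
  rotation=[
    [0,0,0],
    [0,0,0],
    [0,0,0],
    [0,0,0],
    [0,0,0],
  ],
  fingers=[0.4,0.4,0.4,0.4,0.4],
)

```text
time_s: 13.43
tool_pos: [0.4379, 0.0028, 0.2599]
tcp_rot: [-180.0, -0.2, 173.9]
ft_force: [0.1, 0.0, 0.7]
width: 0.3
gripper_force: 0.0
```

```bash
python3 s.py; cat > a2.py <<'E'
exec(open("a.py").read().split("# box from")[0])
for m in C: print("box",(B.T@(m-O)).round(4))
q=get_image("scene"); c=q["img"][150:400,170:470]; cv2.imwrite("pics/fin.png",cv2.cvtColor(cv2.resize(c,None,fx=2.4,fy=2.4,interpolation=cv2.INTER_CUBIC),cv2.COLOR_RGB2BGR))
E
python3 a2.py
```

```text
[-0.07762729  0.02653294 -0.65947877] 0.29951178566741327 [-0.14932151 -0.04774266  0.25988168]
[220 192  12  36 283] [0.6303 0.2028 0.1841] [0.6298 0.2026 0.1847] [0.596 0.194 0.178] [0.665 0.212 0.19 ]
[328 205   9  35 210] [ 0.6061 -0.0161  0.1736] [ 0.6055 -0.0162  0.1747] [ 0.572 -0.025  0.168] [ 0.64  -0.008  0.179]
box [0.0192 0.1722 0.1847]
box [ 0.0194 -0.0479  0.1747]
```

View pics/fin.png

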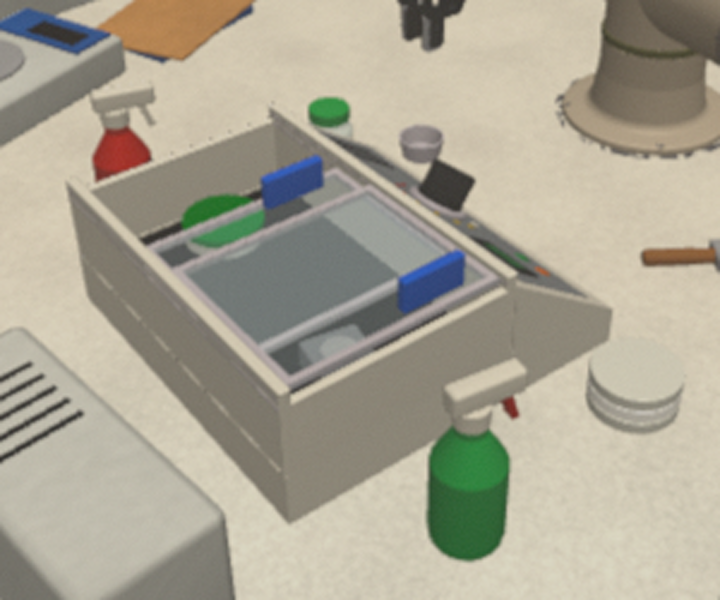

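The right lid is open by about 124 mm, with its handle now at box y −0.048. The left handle is unmoved, and the dish at (222,215), bottles, jar and petri dishes stand as before.

```bash
python3 -c "
from rig import *
print(close_job())"
```

```text
the job is handed in; nothing more can be done
None
```

The heat knob is at its OFF stop, the right lid over the dish is open by about 124 of its 125 mm, the other lid is still shut, nothing else was disturbed, and the job is handed in; no verdict was returned.

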